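# Stand up the fallen spray can and close the row

## Task

One of the spray cans in the rack on the repair bench, the orange one, has toppled over in its lane. Stand it upright again in that same lane, setting it down gently without dropping it, and close up the row so that it stands against the next can. Leave the other cans standing in their places and everything else on the bench where it is.

Things in the scene. Friction and masses are not known exactly. Their poses are not given: they have to be found in the camera images.
- rack: Fixed grey steel can rack. Origin under its middle, on the bench. Two lanes along its y, centre lines at x = -42.5 and +42.5 mm, 64 mm wide inside, 366 mm long, floor 3 mm over the bench. Ribs beside the lanes and a lip at the -y end, tops 9 mm over the bench (rib between lanes 21 mm wide). End panel 100 mm tall at the +y end, inner face at y = +180 mm; lip's inner face y = -185 mm.
- can_fallen: Fallen spray can, orange, white band, red cap, lying along one of the two lanes (either), cap towards the rack's -y end. Plain rigid cylinder 57 mm in diameter, 150 mm long, about 0.24 kg (0.17 to 0.32), even weight. Origin: centre of its base; z runs from base to cap (up when it stands). Cap (last 35 mm, 56 mm wide) is firm and may be gripped.
- brush: Board-cleaning brush, light wooden handle with steel ferrule and dark bristles, 151 mm long, 20 mm wide, 14 mm high, lying along the empty part of the other lane. Origin under the tip of its bristles, its handle runs to its -y. To be left there.
- can_blue: Standing spray can, blue with a white band and white cap, 57 mm in diameter, 150 mm tall, 0.24 kg. Two stand in each lane, at the +y end: one by the end panel, one next to it, gaps about 1 mm; which stands where varies. Origin: centre of its base, z up.
- can_green: Standing spray can, green with a yellow band and black cap, 57 mm in diameter, 150 mm tall, 0.24 kg. Two stand in each lane, at the +y end: one by the end panel, one next to it, gaps about 1 mm; which stands where varies. Origin: centre of its base, z up.
- can_yellow: Standing spray can, yellow with a black band and black cap, 57 mm in diameter, 150 mm tall, 0.24 kg. Two stand in each lane, at the +y end: one by the end panel, one next to it, gaps about 1 mm; which stands where varies. Origin: centre of its base, z up.
- can_grey: Standing spray can, bare aluminium with a blue band and blue cap, 57 mm in diameter, 150 mm tall, 0.24 kg. Two stand in each lane, at the +y end: one by the end panel, one next to it, gaps about 1 mm; which stands where varies. Origin: centre of its base, z up.
- iron: Cream iron with a steel soleplate standing on its heel, about 106 x 110 mm and 205 mm tall, at the left of the bench. Origin: under it. Bystander.
- meter: Yellow hand multimeter lying on the bench, 85 x 180 x 41 mm (knob to 55 mm). Origin: centre of its underside. Bystander.
Not all that is in view belongs to the job. Of the things that look like the can_blue, the larger one is meant.

How it is judged:
By the outcome, as a careful person would: the job done as asked, in the order asked, and still so for the second after the job is handed in, with the robot touching nothing.
It also fails if it takes over 48 s, if anything falls off the work surface, if the arm or the gripper's body presses on something with over 40 N, if the wrist force passes 120 N, or if a joint passes its speed limit or range.

## Robot

A 6-joint arm with a two-finger parallel gripper is mounted at the origin on the work surface. World frame = base frame: x ahead of the robot, y to its left, z up, the work surface at z = 0. Lengths are in m, angles in degrees, forces in N, time in s.
With the tool pointing down it reaches from about 0.4 to 0.825 m from the base axis. Payload 7 kg.
Tool frame: the origin (TCP) lies midway between the tips of the shut fingers; the grasp point (between the pads) lies 19 mm behind it; z points along the fingers, y is the direction in which the jaws open and shut (so a half turn about z gives the same grasp; the last joint's range is limited). The gripper opens to 88 mm and grips with 3 to 60 N. Pads are 19 mm wide; open, the fingers measure 130 mm over their backs; the gripper's body (78 mm by 193 mm) begins 47 mm behind the grasp point.
Start: joints at [91.507, 20.546, 0.682, 0, -70.136, -16.507], TCP at [0.175, 0.652, 0.227] pointing down, gripper open.
Joint ranges: [-176.03, 176.03], [-82.01, 121.73], [-58.28, 71.71], [-173.87, 95.51], [-174.79, -0.11], [-173.66, 173.66]. Speed limits (degrees/s): [136.94, 136.94, 172.46, 180, 180, 180].

## Interface

Orientations are given as [roll, pitch, yaw] about the fixed x, y, z axes, in that order (R = Rz(yaw) Ry(pitch) Rx(roll)).
In Python, from plant import r gives the robot as it stands.
- The arm moves only by the tool carry_out, never from a script. Its argument "motion" is one flat list of numbers, 7 for each row, row after row: the turn, a rotation vector about the tool's x, y, z in degrees, then the shift along the tool's x, y, z in cm, then the finger opening in cm, from 0 to 8.76. A call has 1 to 20 rows; each row shifts and turns the commanded pose from where the row before left it, along the tool's axes as they then stand; what a row does not reach is not made up. A row lasts 1/12 s, in which the tool goes at most 41.7 mm and 7.16 degrees, less where a joint would pass 70% of its speed; a pose out of reach is approached as far as the arm can. A call is refused whole if a number of a shift passes 4.17 or a number of a turn 7.16, either way. A call with a gripper value outside its range is refused whole. The fingers move at their own pace and stop on an object; "grip_force" is the grip in N (left out, the last holds). Time passes only in rows, so rows that do not move let the fingers close. It gives the time, the measured TCP pose, the force and the opening at its end, in the units of the state.
- r.get_state(): the state, without advancing time (a new reading comes with each control period).
- r.capture(name): name is "side" or "top"; returns a dict with "pixels" (400x640x3 uint8, red, green, blue), "K" (3x3 intrinsics, pixels), "R" (3x3) and "t" (3): a world point X has camera coordinates R X + t. Camera axes: x right, y down, z forward; pixel columns grow to the right and rows downward; lengths in m; the calibration is good to about 2 mm. A picture is of the moment at which its call begins. There is no depth.
- r.close_job(): hands the job in, once; it reports no verdict.
The state is a dict: "time_s": time; "joints": joint angles; "qd": joint speeds; "joint_torque": joint torques, N m; "tcp_pos": TCP position; "eef_rot": TCP orientation; "contact_force": force on the tool from outside, world axes, zero at the start; "moment": the same for the moment, N m; "gripper_width": finger opening in m.
Only numpy, scipy, OpenCV 4.12 (cv2) and the standard library are available. Lean on these libraries where they do the work, as an engineer would, in place of code of your own. Each camera call takes 0.05 s, during which the arm holds its last target. There are 200 camera calls.

## Working session

There is one attempt and no reset: what is moved stays moved. The work goes in short steps, Python scripts to look and compute and a tool call to move; the robot and the scene stay as the last step left them, time stands still between calls to the robot, and variables do not carry over. Pictures are saved under pics/ and viewed, about 8 in all and at most 12, crops included, and the job is handed in when it is done.

Besides the shell and the picture viewer there is one more tool, called as name(argument=value, ...) on one line, values as JSON. carry_out: Moves the arm, as the interface text tells. Its arguments: {"type":"object","properties":{"motion":{"type":"array"},"grip_force":{"type":"number"}},"required":["motion"]}

```bash
ls; mkdir -p pics; python3 - <<'E'
from plant import r
import cv2,json
for n in("top","side"):
    c=r.capture(n); cv2.imwrite(f"pics/{n}0.png",c["pixels"][:,:,::-1]); print(n,c["K"].tolist(),c["R"].tolist(),c["t"].tolist())
print(r.get_state())
E
```

```text
pics
top [[422.1026704696226, 0.0, 321.516801013374], [0.0, 422.1026704696226, 203.4061504973816], [0.0, 0.0, 1.0]] [[0.010098696449705218, -0.999945064483938, 0.0028079074467338527], [-0.9832495990010909, -0.010441053306202132, -0.18196486053645242], [0.18198418171426395, -0.0009232659799626863, -0.9833010247049067]] [0.18982004509255473, 0.5015584927546674, 0.8638147040245262]
side [[429.7289649432151, 0.0, 321.355068364039], [0.0, 429.7289649432151, 199.64100470845298], [0.0, 0.0, 1.0]] [[0.6425705950217504, 0.766161991388354, 0.009941497131988391], [0.6621338858395678, -0.548700729646225, -0.5103981059023379], [-0.3855927224888815, 0.3345494167347062, -0.8598807708781959]] [-0.49996905618266724, -0.1747724876893102, 1.075072160478703]
{'time_s': 0.1, 'joints': array([ 9.15069245e+01,  2.05866927e+01,  6.38985816e-01, -1.69418888e-02,
       -7.01354350e+01, -1.65063417e+01]), 'qd': array([-0.02362353, -0.03877279,  0.13134254,  0.09118237, -0.02635501,
        0.06139811]), 'joint_torque': array([-2.13966872e-03, -5.84154689e+01,  2.93755049e+01,  7.01559439e+00,
        1.01231327e-02, -5.73057036e-05]), 'tcp_pos': array([0.17462035, 0.65157272, 0.2257258 ]), 'eef_rot': array([ 1.79915759e+02, -8.35348595e-03, -1.50051794e+01]), 'contact_force': array([ 0.63996478, -0.64143642,  0.61727197]), 'moment': array([0.02381527, 0.01218665, 0.03658175]), 'gripper_width': 0.08765936121297782}
```

View pics/top0.png

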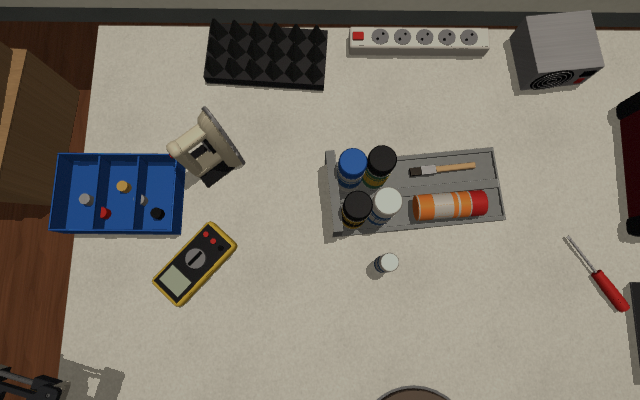

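View pics/side0.png

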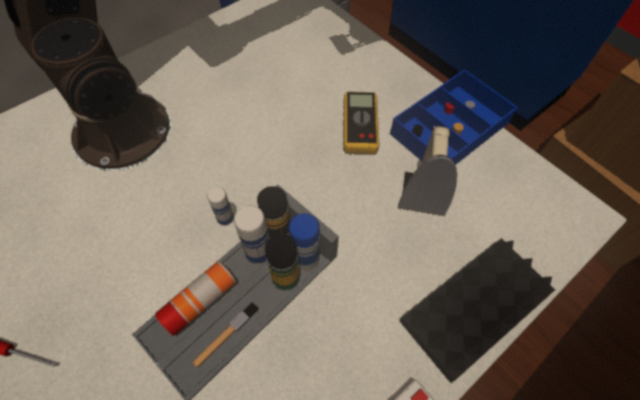

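The top view shows the fallen can in the near lane (base about px 414,207, red cap end about 487,203), the brush in the far lane, and the next can (white cap, about 385,203). The +y end panel is at px 331. The side view agrees. Next I'll zoom in and measure.

```bash
cat > h.py <<'E'
import numpy as np,cv2
def ray(c,uv,z):
    """intersect pixel ray with plane z"""
    C=-c["R"].T@c["t"]; d=c["R"].T@np.linalg.inv(c["K"])@np.array([uv[0],uv[1],1.]); return C+d*(z-C[2])/d[2]
def proj(c,X):
    p=c["K"]@(c["R"]@np.asarray(X,float)+c["t"]); return p[:2]/p[2]
def canmask(c):
    h=cv2.cvtColor(c["pixels"],cv2.COLOR_RGB2HSV)
    org=cv2.inRange(h,(7,170,120),(16,255,255)); red=cv2.inRange(h,(0,170,90),(5,255,255))|cv2.inRange(h,(174,170,90),(180,255,255))
    return org,red
def big(m):
    n,l,s,ce=cv2.connectedComponentsWithStats(m); 
    return [(s[i].tolist(),ce[i].round(1).tolist()) for i in range(1,n) if s[i,4]>60]
E
python3 - <<'E'
from plant import r
from h import *
for n in("top","side"):
    c=r.capture(n); o,d=canmask(c); print(n,"C",(-c["R"].T@c["t"]).round(3)); print("orange",big(o)); print("red",big(d))
    if n=="top": x,y,w,h=315,135,200,110
    else: x,y,w,h=125,175,225,225
    k=4 if n=="top" else 2.6
    cv2.imwrite(f"pics/{n}z.png",cv2.resize(c["pixels"][y:y+h,x:x+w,::-1],None,fx=k,fy=k,interpolation=cv2.INTER_CUBIC))
E
```

```text
top C [0.334 0.196 0.94 ]
orange [([458, 191, 13, 25, 219], [465.0, 203.0]), ([451, 192, 8, 24, 95], [455.5, 203.6]), ([418, 194, 17, 25, 316], [426.5, 205.7])]
red [([353, 32, 10, 7, 70], [357.5, 35.0]), ([469, 190, 19, 25, 348], [479.0, 201.8]), ([595, 271, 35, 41, 439], [612.2, 291.6])]
side C [ 0.852 -0.073  0.84 ]
orange [([206, 264, 27, 27, 369], [219.4, 276.5]), ([184, 288, 19, 22, 111], [193.0, 298.6]), ([172, 294, 24, 25, 278], [183.8, 306.0])]
red [([156, 303, 30, 31, 502], [169.9, 318.1]), ([0, 343, 7, 12, 63], [2.4, 348.0]), ([412, 390, 15, 10, 89], [419.3, 396.0])]
```

View pics/topz.png

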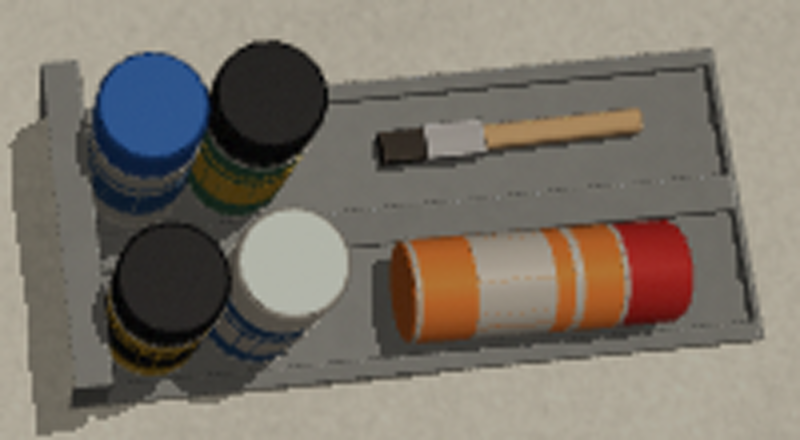

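View pics/sidez.png

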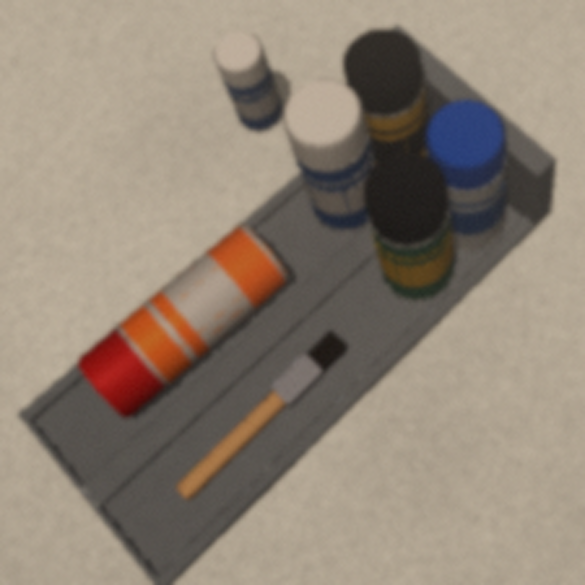

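```bash
python3 - <<'E'
from plant import r
from h import *
c=r.capture("top"); s=r.capture("side")
f=lambda p:((p[0]+.5)/4-.5+315,(p[1]+.5)/4-.5+135)
g=lambda p:((p[0]+.5)/2.6-.5+125,(p[1]+.5)/2.6-.5+175)
def T(n,p,z): print("T",n,(ray(c,f(p),z)*1000).round(1))
def S(n,p,z): print("S",n,(ray(s,g(p),z)*1000).round(1))
for n,p in(("whitetop",(294,262)),("bluetop",(152,107)),("blk1",(269,97)),("blk2",(171,279))): T(n,p,.153)
T("cornF",(713,50),.009);T("cornN",(763,338),.009);T("lipinF",(705,68),.009);T("lipinN",(750,322),.009)
T("ribF",(735,178),.009);T("ribN",(740,208),.009)
T("base",(403,290),.0315);T("capend",(692,268),.057);T("capseam",(625,270),.0595)
T("brushtip",(377,150),.01);T("brushend",(641,121),.015)
S("whitetop",(323,115),.153)
S("basecorner top",(265,258),.06); S("capend top",(106,388),.055)
S("cornN",(22,413),.009);S("cornF",(165,585),.009)
E
```

```text
T whitetop [487.4  68.6 153. ]
T bluetop [563.  135.8 153. ]
T blk1 [568.6  79.2 153. ]
T blk2 [478.6 127.1 153. ]
T cornF [ 642.4 -198.3    9. ]
T cornN [ 475.1 -215.5    9. ]
T lipinF [ 631.5 -193.     9. ]
T lipinN [ 484.  -208.9    9. ]
T ribF [ 566.7 -206.     9. ]
T ribN [ 549.3 -207.6    9. ]
T base [496.1 -10.3  31.5]
T capend [ 505.1 -159.    57. ]
T capseam [ 503.2 -122.3   59.5]
T brushtip [580.6  -2.9  10. ]
T brushend [ 597.9 -152.2   15. ]
S whitetop [490.9  68.  153. ]
S basecorner top [512.6 -14.4  60. ]
S capend top [ 519.8 -151.8   55. ]
S cornN [ 477.3 -212.2    9. ]
S cornF [ 642.7 -192.1    9. ]
```

carry_out(motion=[0,0,0,1,1.2,-0.25,7.8,0,0,0,2.15,2.54,-0.5,7.8,0,0,0,2.15,2.54,-0.5,7.8,0,0,0,2.15,2.54,-0.5,7.8,0,0,0,2.15,2.54,-0.5,7.8,0,0,0,2.15,2.54,-0.5,7.8,0,0,0,2.15,2.54,-0.5,7.8,0,0,0,2.15,2.54,-0.5,7.8,0,0,0,2.15,2.54,-0.5,7.8,0,0,0,2.15,2.54,-0.5,7.8,0,0,0,2.15,2.54,-0.5,7.8,0,0,0,2.15,2.54,-0.5,7.8,0,0,0,2.15,2.54,-0.5,7.8,0,0,0,2.15,2.54,-0.5,7.8,0,0,0,2.15,2.54,-0.5,7.8,0,0,0,2.15,2.54,-0.5,7.8,0,0,0,2.15,2.54,-0.5,7.8,0,0,0,2.15,2.54,-0.5,7.8,0,0,0,2.15,2.54,-0.5,7.8,0,0,0,2.15,2.54,-0.5,7.8])

```text
time_s: 1.97
tcp_pos: [0.4509, 0.0639, 0.3247]
eef_rot: [-179.9, -0.0, -15.0]
contact_force: [2.1, 0.9, -0.8]
gripper_width: 0.0779
```

carry_out(motion=[0,0,6.9,0,0,0,7.8,0,0,6.9,0,0,0,7.8,0,0,6.9,0,0,0,7.8,0,0,6.9,0,0,0,7.8,0,0,6.9,0,0,0,7.8,0,0,6.9,0,0,0,7.8,0,0,6.9,0,0,0,7.8,0,0,6.9,0,0,0,7.8,0,0,6.9,0,0,0,7.8,0,0,6.9,0,0,0,7.8,0,0,0,2.9,-0.3,0,7.8,0,0,0,2.9,-0.3,0,7.8,0,0,0,2.9,-0.3,0,7.8,0,0,0,2.9,-0.3,0,7.8,0,0,0,2.9,-0.3,0,7.8,0,0,0,2.9,-0.3,0,7.8,0,0,0,2.9,-0.3,0,7.8,0,0,0,2.9,-0.3,0,7.8,0,0,0,2.9,-0.3,0,7.8,0,0,0,2.9,-0.3,0,7.8])

```text
time_s: 3.63
tcp_pos: [0.5106, -0.221, 0.3243]
eef_rot: [-180.0, -0.0, -84.0]
contact_force: [0.9, 1.2, 0.1]
gripper_width: 0.0783
```

carry_out(motion=[0,-5,0,0,0,0,7.8,0,-5,0,0,0,0,7.8,0,-5,0,0,0,0,7.8,0,-5,0,0,0,0,7.8,0,-5,0,0,0,0,7.8,0,-5,0,0,0,0,7.8,0,-5,0,0,0,0,7.8,0,-5,0,0,0,0,7.8,0,-5,0,0,0,0,7.8,0,-5,0,0,0,0,7.8,0,-5,0,0,0,0,7.8,0,-5,0,0,0,0,7.8,0,-5,0,0,0,0,7.8,0,0,0,0,0,0,7.8])

```text
time_s: 4.8
tcp_pos: [0.5101, -0.2205, 0.3202]
eef_rot: [179.1, 65.6, -85.0]
contact_force: [-0.4, 0.6, -2.5]
gripper_width: 0.0778
```

```bash
cat > d.py <<'E'
import numpy as np
from scipy.spatial.transform import Rotation as Ro
from plant import r
def to(X):
    s=r.get_state(); R=Ro.from_euler("xyz",s["eef_rot"],degrees=True)
    print("t",s["time_s"],"tcp",s["tcp_pos"].round(4),"rot",s["eef_rot"].round(1),"q",s["joints"].round(0),"F",s["contact_force"].round(1),"w",s["gripper_width"])
    print("tool shift cm",(100*R.inv().apply(np.array(X)-s["tcp_pos"])).round(2),"tz",R.as_matrix()[:,2].round(3))
E
python3 -c "
from d import *
to([.520,-.234,.0745])"
```

```text
t 4.8 tcp [ 0.5101 -0.2205  0.3202] rot [179.1  65.6 -85. ] q [ -37.   34.   26.  -53. -124.   30.] F [-0.4  0.6 -2.5] w 0.07780091122775626
tool shift cm [22.97 -1.01  8.82] tz [-0.095  0.906 -0.413]
```

carry_out(motion=[0,0,0,1.9,-0.09,0.74,7.8,0,0,0,1.9,-0.09,0.74,7.8,0,0,0,1.9,-0.09,0.74,7.8,0,0,0,1.9,-0.09,0.74,7.8,0,0,0,1.9,-0.09,0.74,7.8,0,0,0,1.9,-0.09,0.74,7.8,0,0,0,1.9,-0.09,0.74,7.8,0,0,0,1.9,-0.09,0.74,7.8,0,0,0,1.9,-0.09,0.74,7.8,0,0,0,1.9,-0.09,0.74,7.8,0,0,0,1.9,-0.09,0.74,7.8,0,0,0,1.9,-0.09,0.74,7.8,0,0,0,0,0,0,7.8])

```text
time_s: 5.88
tcp_pos: [0.5224, -0.2329, 0.0757]
eef_rot: [179.4, 65.2, -84.6]
contact_force: [-1.2, 0.4, -0.7]
gripper_width: 0.0777
```

```bash
python3 - <<'E'
from d import *
from h import *
to([.508,-.126,.0245])
c=r.capture("side");t=r.capture("top")
a=cv2.resize(c["pixels"][175:400,60:360],None,fx=1.8,fy=1.8); b=cv2.resize(t["pixels"][135:270,340:600],None,fx=1.8,fy=1.8)
a=np.vstack([a,np.zeros((0,a.shape[1],3),np.uint8)]);w=max(a.shape[1],b.shape[1])
p=lambda m:np.pad(m,((0,0),(0,w-m.shape[1]),(0,0)))
im=np.vstack([p(a[:350]),p(b)]); print(im.shape); cv2.imwrite("pics/pre.png",im[:600,:,::-1])
E
```

```text
t 5.8833 tcp [ 0.5224 -0.2329  0.0757] rot [179.4  65.2 -84.6] q [ -36.   50.   19.  -45. -108.   48.] F [-1.2  0.4 -0.7] w 0.07772343648632826
tool shift cm [ 0.12  0.29 11.93] tz [-0.097  0.903 -0.42 ]
(593, 540, 3)
```

View pics/pre.png

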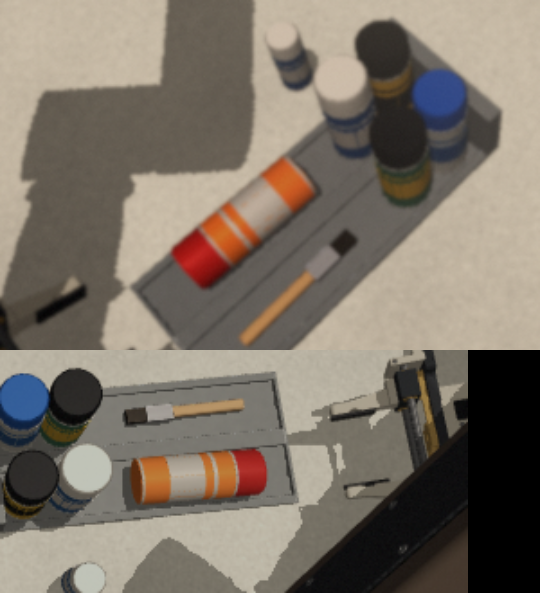

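```bash
python3 - <<'E'
from d import *
from h import *
t=r.capture("top"); s=r.get_state(); R=Ro.from_euler("xyz",s["eef_rot"],degrees=True).as_matrix()
crop=lambda p:((p-[340,135])*1.8+[0,350]).round(0)
for k in(-.039,0,.039): print("tip",k,crop(proj(t,s["tcp_pos"]+k*R[:,1])),"grasp",crop(proj(t,s["tcp_pos"]-.019*R[:,2]+k*R[:,1])))
print("can axis pred",[crop(proj(t,[.4955,-.0103,.0315])),crop(proj(t,[.5113,-.158,.0315]))])
o,d=canmask(t); 
ys,xs=np.where(cv2.morphologyEx(o|d,cv2.MORPH_OPEN,np.ones((3,3)))[180:225,400:500]>0)
for u in (424,430,465,475,480):
    c=ys[xs==u-400]+180; e0,e1=ray(t,(u,c.min()-.5),.0315+.028),ray(t,(u,c.max()+.5),.0315); print(u,c.min(),c.max(),"mid@.0315",ray(t,(u,(c.min()+c.max())/2),.0315).round(4),"width",(ray(t,(u,c.min()-.5),.0315)-ray(t,(u,c.max()+.5),.0315)).round(4)[:2])
E
```

```text
tip -0.039 [331. 419.] grasp [349. 415.]
tip 0 [338. 451.] grasp [356. 448.]
tip 0.039 [344. 484.] grasp [362. 482.]
can axis pred [array([136., 480.]), array([256., 469.])]
424 195 218 mid@.0315 [ 0.4977 -0.0293  0.0315] width [ 0.0533 -0.0018]
430 194 218 mid@.0315 [ 0.499  -0.0424  0.0315] width [ 0.0556 -0.002 ]
465 192 215 mid@.0315 [ 0.5053 -0.1194  0.0315] width [ 0.0535 -0.0028]
475 191 214 mid@.0315 [ 0.5078 -0.1415  0.0315] width [ 0.0536 -0.003 ]
480 191 214 mid@.0315 [ 0.5079 -0.1524  0.0315] width [ 0.0536 -0.0031]
```

carry_out(motion=[0,0,0,0.01,0.03,1,7.8,0,0,0,0.01,0.03,1,7.8,0,0,0,0.01,0.03,1,7.8,0,0,0,0.01,0.03,1,7.8,0,0,0,0.01,0.03,1,7.8,0,0,0,0.01,0.03,1,7.8,0,0,0,0.01,0.03,1,7.8,0,0,0,0.01,0.03,1,7.8,0,0,0,0.01,0.03,1,7.8,0,0,0,0.01,0.03,1,7.8,0,0,0,0.01,0.03,1,7.8,0,0,0,0.01,0.03,0.9,7.8,0,0,0,0,0,0,7.8])

```text
time_s: 7.12
tcp_pos: [0.5082, -0.1257, 0.0279]
eef_rot: [179.8, 65.1, -84.1]
contact_force: [-0.5, 0.8, -0.6]
gripper_width: 0.078
```

```bash
python3 - <<'E'
from d import *
from h import *
to([.507,-.126,.0245])
c=r.capture("side");t=r.capture("top")
a=cv2.resize(c["pixels"][220:380,80:300],None,fx=1.8,fy=1.8); b=cv2.resize(t["pixels"][135:270,390:570],None,fx=2.1,fy=2.1)
w=max(a.shape[1],b.shape[1])
p=lambda m:np.pad(m,((0,0),(0,w-m.shape[1]),(0,0)))
im=np.vstack([p(a),p(b)]); cv2.imwrite("pics/at.png",im[:600,:,::-1])
E
```

```text
t 7.1167 tcp [ 0.5082 -0.1257  0.0279] rot [179.8  65.1 -84.1] q [-30.  48.   7. -47. -97.  52.] F [-0.5  0.8 -0.6] w 0.07795044289485926
tool shift cm [0.31 0.12 0.13] tz [-0.096  0.902 -0.421]
```

View pics/at.png

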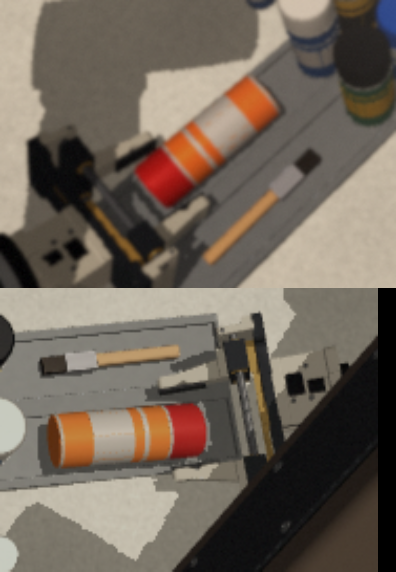

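The fingers straddle the cap (top crop: fingers at about 185,380 and 190,472, cap at 188,430) and are clear of the brush. Next I'll drop 3 mm and close.

carry_out(motion=[0,0,0,0.3,0.1,0.1,7.8,0,0,0,0,0,0,5,0,0,0,0,0,0,5,0,0,0,0,0,0,5,0,0,0,0,0,0,5,0,0,0,0,0,0,5,0,0,0,0,0,0,5,0,0,0,0,0,0,5,0,0,0,0,0,0,5], grip_force=40)

```text
time_s: 7.97
tcp_pos: [0.5078, -0.1283, 0.0254]
eef_rot: [-180.0, 65.0, -84.0]
contact_force: [0.1, -2.1, -0.3]
gripper_width: 0.0563
```

```bash
python3 -c "
from d import *
to([.507,-.126,.1845])"
```

```text
t 7.9667 tcp [ 0.5078 -0.1283  0.0254] rot [-180.   65.  -84.] q [-30.  49.   7. -47. -97.  52.] F [ 0.1 -2.1 -0.3] w 0.05632782772475491
tool shift cm [-14.52   0.05  -6.52] tz [-0.095  0.901 -0.423]
```

carry_out(motion=[0,0,0,-0.5,0,-0.23,5,0,0,0,-1,0,-0.47,5,0,0,0,-1.36,0,-0.63,5,0,0,0,-1.36,0,-0.63,5,0,0,0,-1.36,0,-0.63,5,0,0,0,-1.36,0,-0.63,5,0,0,0,-1.36,0,-0.63,5,0,0,0,-1.36,0,-0.63,5,0,0,0,-1.36,0,-0.63,5,0,0,0,-1.36,0,-0.63,5,0,0,0,-1.36,0,-0.63,5,0,0,0,-1.36,0,-0.63,5,0,0,0,-1,0,-0.47,5,0,0,0,-0.5,0,-0.23,5])

```text
time_s: 9.13
tcp_pos: [0.508, -0.128, 0.2104]
eef_rot: [-179.7, 64.9, -83.7]
contact_force: [0.6, -1.0, -2.4]
gripper_width: 0.0562
```

carry_out(motion=[0,2,0,0,0,0,5,0,4,0,0,0,0,5,0,5,0,0,0,0,5,0,5,0,0,0,0,5,0,5,0,0,0,0,5,0,5,0,0,0,0,5,0,5,0,0,0,0,5,0,5,0,0,0,0,5,0,5,0,0,0,0,5,0,5,0,0,0,0,5,0,5,0,0,0,0,5,0,5,0,0,0,0,5,0,5,0,0,0,0,5,0,5,0,0,0,0,5,0,5,0,0,0,0,5,0,5,0,0,0,0,5,0,5,0,0,0,0,5,0,5,0,0,0,0,5,0,4,0,0,0,0,5,0,0,0,0,0,0,5])

```text
time_s: 10.8
tcp_pos: [0.5067, -0.1267, 0.207]
eef_rot: [179.8, -25.3, -83.7]
contact_force: [-0.6, 0.5, -2.1]
gripper_width: 0.0566
```

```bash
python3 - <<'E'
from d import *
from h import *
to([.507,-.126,.2])
c=r.capture("side");t=r.capture("top")
a=cv2.resize(c["pixels"][130:380,80:380],None,fx=1.5,fy=1.5); b=cv2.resize(t["pixels"][110:270,300:570],None,fx=1.4,fy=1.4)
w=max(a.shape[1],b.shape[1])
p=lambda m:np.pad(m,((0,0),(0,w-m.shape[1]),(0,0)))
im=np.vstack([p(a),p(b)]); cv2.imwrite("pics/up.png",im[:600,:,::-1])
E
```

```text
t 10.8 tcp [ 0.5067 -0.1267  0.207 ] rot [179.8 -25.3 -83.7] q [ 24.   6. -37.  28. -59. -35.] F [-0.6  0.5 -2.1] w 0.056580130102880065
tool shift cm [-0.36 -0.04  0.61] tz [ 0.044 -0.425 -0.904]
```

View pics/up.png

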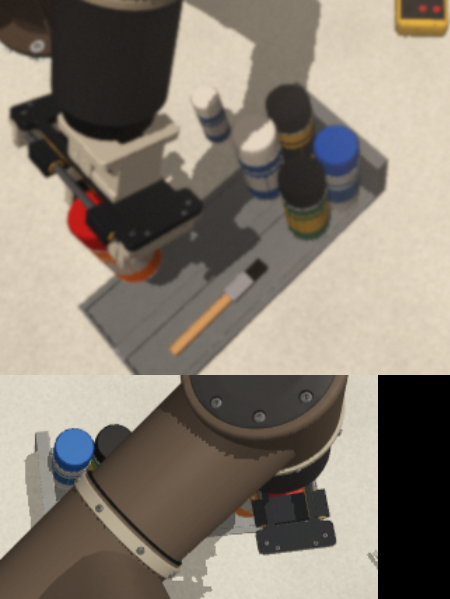

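```bash
python3 - <<'E'
from d import *
from h import *
c=r.capture("side"); s=r.get_state(); R=Ro.from_euler("xyz",s["eef_rot"],degrees=True).as_matrix()
G=s["tcp_pos"]-.019*R[:,2]; k=5;x0,y0=110,230
im=cv2.resize(c["pixels"][y0:y0+100,x0:x0+120],None,fx=k,fy=k,interpolation=cv2.INTER_CUBIC)
for tilt,col in((0,(0,255,0)),):
  for L in(-.134,.016,-.134+.115):
    P=[((proj(c,G+[.0285*np.cos(a),.0285*np.sin(a),L])-[x0,y0]+.5)*k).astype(int) for a in np.linspace(0,6.28,60)]
    cv2.polylines(im,[np.array(P)],True,col,1)
cv2.imwrite("pics/ov.png",im[:,:,::-1])
E
```

```text
(no output)
```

View pics/ov.png

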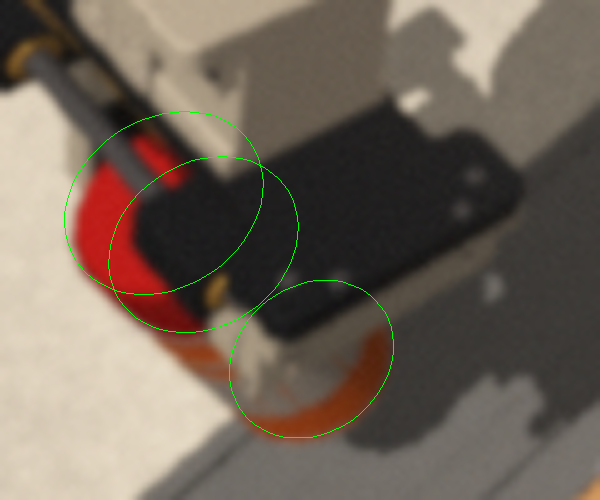

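The can hangs upright in the grip: the predicted base ring at (310,360) and the cap outline match to within about 2 px.

```bash
python3 -c "
from d import *
p=r.get_state()['tcp_pos']
to(p+[-.0101,.1076,0]); to(p+[-.0101,.1076,-.078]); to(p+[0,0,-.01])"
```

```text
t 10.95 tcp [ 0.5076 -0.1272  0.2081] rot [180.  -24.9 -83.9] q [ 24.   6. -37.  28. -59. -35.] F [-0.1  0.4 -1.3] w 0.056267520550181735
tool shift cm [-9.8  -0.13 -4.55] tz [ 0.044 -0.419 -0.907]
t 10.95 tcp [ 0.5076 -0.1272  0.2081] rot [180.  -24.9 -83.9] q [ 24.   6. -37.  28. -59. -35.] F [-0.1  0.4 -1.3] w 0.056267520550181735
tool shift cm [-13.09  -0.13   2.53] tz [ 0.044 -0.419 -0.907]
t 10.95 tcp [ 0.5076 -0.1272  0.2081] rot [180.  -24.9 -83.9] q [ 24.   6. -37.  28. -59. -35.] F [-0.1  0.4 -1.3] w 0.056267520550181735
tool shift cm [-0.42 -0.    0.91] tz [ 0.044 -0.419 -0.907]
```

carry_out(motion=[0,0,0,-0.4,0,-0.19,5,0,0,0,-0.85,0,-0.39,5,0,0,0,-0.85,0,-0.39,5,0,0,0,-0.85,0,-0.39,5,0,0,0,-0.85,0,-0.39,5,0,0,0,-0.85,0,-0.39,5,0,0,0,-0.85,0,-0.39,5,0,0,0,-0.85,0,-0.39,5,0,0,0,-0.85,0,-0.39,5,0,0,0,-0.85,0,-0.39,5,0,0,0,-0.85,0,-0.39,5,0,0,0,-0.85,0,-0.39,5,0,0,0,0,0,0,5])

```text
time_s: 12.03
tcp_pos: [0.4968, -0.0193, 0.2078]
eef_rot: [-180.0, -25.0, -83.9]
contact_force: [-0.3, -0.2, -1.1]
gripper_width: 0.0566
```

carry_out(motion=[0,0,0,-0.28,0,0.6,5,0,0,0,-0.28,0,0.6,5,0,0,0,-0.28,0,0.6,5,0,0,0,-0.28,0,0.6,5,0,0,0,-0.28,0,0.6,5,0,0,0,-0.28,0,0.6,5,0,0,0,-0.28,0,0.6,5,0,0,0,-0.28,0,0.6,5,0,0,0,-0.28,0,0.6,5,0,0,0,-0.28,0,0.6,5,0,0,0,-0.28,0,0.6,5,0,0,0,-0.2,0,0.4,5,0,0,0,0,0,0,5,0,0,0,0,0,0,5])

```text
time_s: 13.2
tcp_pos: [0.4964, -0.0209, 0.1303]
eef_rot: [180.0, -25.0, -84.0]
contact_force: [0.4, 0.2, -2.2]
gripper_width: 0.0563
```

```bash
cat > ov.py <<'E'
import sys
from d import *
from h import *
c=r.capture("side"); s=r.get_state(); R=Ro.from_euler("xyz",s["eef_rot"],degrees=True).as_matrix()
G=s["tcp_pos"]-.019*R[:,2]; print("G",G.round(4)); to(s["tcp_pos"]+[0,0,-.01]); k=4;x0,y0=140,180
im=cv2.resize(c["pixels"][y0:y0+130,x0:x0+190],None,fx=k,fy=k,interpolation=cv2.INTER_CUBIC)
def ring(P0,rad,col):
    P=[((proj(c,P0+np.array([rad*np.cos(a),rad*np.sin(a),0]))-[x0,y0]+.5)*k).astype(int) for a in np.linspace(0,6.28,60)]
    cv2.polylines(im,[np.array(P)],True,col,1)
ring(G*[1,1,0]+[0,0,.003],.0285,(0,255,0))
cv2.imwrite(sys.argv[1],im[:,:,::-1])
E
python3 ov.py pics/low.png
```

```text
G [ 0.4958 -0.0128  0.1478]
t 13.25 tcp [ 0.4966 -0.0208  0.1306] rot [-180.  -25.  -84.] q [ 36.  11. -41.  27. -54. -49.] F [ 0.3  0.1 -0.8] w 0.056420638816134946
tool shift cm [-0.42  0.    0.91] tz [ 0.044 -0.42  -0.906]
```

View pics/low.png

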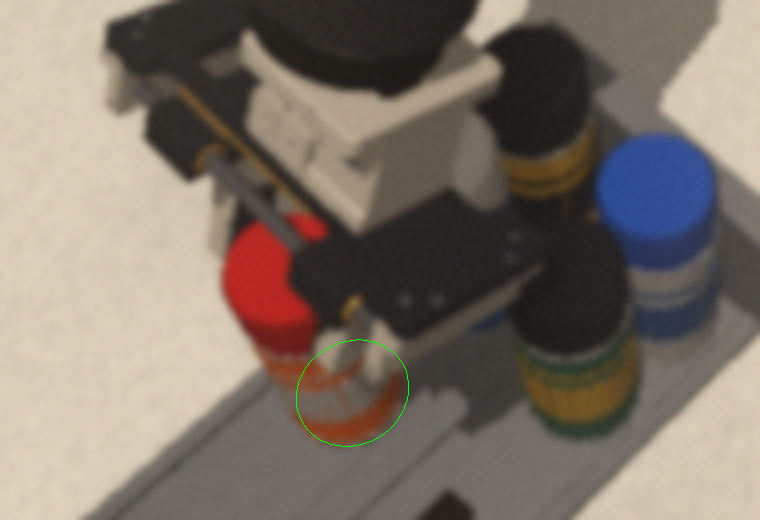

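The base is still about 10 mm above the floor ring and the can is upright. I'll lower to find the floor gently.

carry_out(motion=[0,0,0,-0.08,0,0.18,5,0,0,0,-0.08,0,0.18,5,0,0,0,-0.08,0,0.18,5,0,0,0,-0.08,0,0.18,5,0,0,0,0,0,0,5,0,0,0,0,0,0,5])

```text
time_s: 13.75
tcp_pos: [0.497, -0.0211, 0.1236]
eef_rot: [-179.9, -25.1, -84.0]
contact_force: [-1.8, 1.4, 7.7]
gripper_width: 0.0565
```

carry_out(motion=[0,0,0,-0.04,0,0.09,5,0,0,0,0,0,0,5,0,0,0,0,0,0,5])

```text
time_s: 14.0
tcp_pos: [0.4972, -0.0211, 0.1234]
eef_rot: [-179.9, -25.1, -84.0]
contact_force: [-4.3, 2.8, 16.7]
gripper_width: 0.0564
```

carry_out(motion=[0,0,0,-0.04,0,0.09,5,0,0,0,0,0,0,5,0,0,0,0,0,0,5])

```text
time_s: 14.25
tcp_pos: [0.4976, -0.0211, 0.1233]
eef_rot: [-179.9, -25.1, -84.0]
contact_force: [-7.0, 4.1, 24.1]
gripper_width: 0.0562
```

carry_out(motion=[0,0,0,0.08,0,-0.18,5,0,0,0,0.02,0,-0.05,5,0,0,0,0,0,0,5,0,0,0,0,0,0,5])

```text
time_s: 14.58
tcp_pos: [0.4967, -0.0209, 0.1234]
eef_rot: [-180.0, -25.0, -84.0]
contact_force: [-1.1, 1.5, 4.9]
gripper_width: 0.0566
```

```bash
cat > base.py <<'E'
from d import *
from h import *
c=r.capture("side"); s=r.get_state(); R=Ro.from_euler("xyz",s["eef_rot"],degrees=True).as_matrix()
G=s["tcp_pos"]-.019*R[:,2]; print("G",G.round(4),"F",s["contact_force"].round(1))
h=cv2.cvtColor(c["pixels"],cv2.COLOR_RGB2HSV)
m=cv2.inRange(h,(4,120,50),(18,255,255)); m[:255]=0; m[:,:205]=0; m[310:]=0; m[:,270:]=0
print("orange comps",big(m))
ys,xs=np.where(m); uv=np.c_[xs,ys]
for a in (45,60,75,90,105,120,135): # support extents along image directions (deg from +u toward +v)
    n=np.array([np.cos(np.radians(a)),np.sin(np.radians(a))])
    o=[]
    for z in(.003,.006,.009,.012):
        P=np.array([proj(c,G*[1,1,0]+[.0285*np.cos(t),.0285*np.sin(t),z]) for t in np.linspace(0,6.28,100)]); o.append(round((P@n).max(),1))
    print(a,"meas",round(np.sort(uv@n)[-3]+.4,1),"pred z3,6,9,12",o)
E
python3 base.py
```

```text
G [ 0.4959 -0.0129  0.1406] F [-1.2  1.7  5.5]
orange comps [([205, 268, 26, 11, 134], [216.1, 273.6]), ([215, 275, 26, 17, 149], [229.6, 285.0])]
45 meas 369.5 pred z3,6,9,12 [np.float64(370.4), np.float64(369.8), np.float64(369.3), np.float64(368.8)]
60 meas 366.4 pred z3,6,9,12 [np.float64(367.3), np.float64(366.7), np.float64(366.2), np.float64(365.6)]
75 meas 339.8 pred z3,6,9,12 [np.float64(340.3), np.float64(339.7), np.float64(339.2), np.float64(338.6)]
90 meas 290.4 pred z3,6,9,12 [np.float64(291.1), np.float64(290.7), np.float64(290.2), np.float64(289.7)]
105 meas 223.1 pred z3,6,9,12 [np.float64(223.2), np.float64(222.8), np.float64(222.4), np.float64(222.0)]
120 meas 141.2 pred z3,6,9,12 [np.float64(140.9), np.float64(140.6), np.float64(140.4), np.float64(140.1)]
135 meas 50.6 pred z3,6,9,12 [np.float64(49.9), np.float64(49.8), np.float64(49.6), np.float64(49.5)]
```

carry_out(motion=[0,0,0,0.06,0,-0.14,5,0,0,0,0,-0.12,0,5,0,0,0,0,-0.12,0,5,0,0,0,-0.04,0,0.09,5,0,0,0,-0.04,0,0.09,5,0,0,0,0,0,0,5,0,0,0,0,0,0,5])

```text
time_s: 15.22
tcp_pos: [0.4991, -0.0208, 0.1234]
eef_rot: [-180.0, -25.0, -84.0]
contact_force: [-3.1, 1.8, 7.2]
gripper_width: 0.0565
```

```bash
python3 base.py
```

```text
G [ 0.4983 -0.0128  0.1405] F [-2.7  1.2  7.2]
orange comps [([206, 269, 26, 11, 131], [217.0, 274.6]), ([216, 276, 26, 16, 144], [230.3, 285.9])]
45 meas 370.2 pred z3,6,9,12 [np.float64(371.5), np.float64(370.9), np.float64(370.4), np.float64(369.9)]
60 meas 367.5 pred z3,6,9,12 [np.float64(368.4), np.float64(367.8), np.float64(367.3), np.float64(366.7)]
75 meas 340.8 pred z3,6,9,12 [np.float64(341.3), np.float64(340.7), np.float64(340.2), np.float64(339.6)]
90 meas 291.4 pred z3,6,9,12 [np.float64(292.0), np.float64(291.5), np.float64(291.0), np.float64(290.5)]
105 meas 223.6 pred z3,6,9,12 [np.float64(223.8), np.float64(223.4), np.float64(223.0), np.float64(222.6)]
120 meas 141.4 pred z3,6,9,12 [np.float64(141.3), np.float64(141.0), np.float64(140.8), np.float64(140.5)]
135 meas 50.6 pred z3,6,9,12 [np.float64(50.0), np.float64(49.9), np.float64(49.7), np.float64(49.6)]
```

carry_out(motion=[0,0,0,0.03,-0.1,-0.07,5,0,0,0,0,0,0,5,0,0,0,0,0,0,5])

```text
time_s: 15.52
tcp_pos: [0.4999, -0.0207, 0.1234]
eef_rot: [180.0, -25.0, -84.0]
contact_force: [-0.7, -0.5, 0.8]
gripper_width: 0.0567
```

carry_out(motion=[0,0,0,0,-0.15,0,5,0,0,0,0,0,0,5,0,0,0,0,0,0,5])

```text
time_s: 15.77
tcp_pos: [0.5005, -0.0211, 0.1235]
eef_rot: [179.9, -25.1, -84.0]
contact_force: [-4.5, 2.2, 7.3]
gripper_width: 0.0564
```

carry_out(motion=[0,0,0,0,-0.15,0,5,0,0,0,0,0,0,5,0,0,0,0,0,0,5])

```text
time_s: 16.02
tcp_pos: [0.501, -0.0217, 0.1236]
eef_rot: [179.8, -25.1, -84.0]
contact_force: [-10.6, 3.8, 11.0]
gripper_width: 0.0563
```

Wall force at G x of about 0.4993 with the height unchanged means the can is in the lane on its floor, and the lane centre is at x of about 0.496. I'll re-centre, lift 1 mm and close up the row.

carry_out(motion=[0,0,0,0.05,0.2,-0.12,5,0,0,0,0,0.2,0,5,0,0,0,0,0.2,0,5,0,0,0,-0.23,0,-0.1,5,0,0,0,-0.23,0,-0.1,5,0,0,0,-0.23,0,-0.1,5,0,0,0,-0.23,0,-0.1,5,0,0,0,-0.23,0,-0.1,5,0,0,0,-0.23,0,-0.1,5,0,0,0,-0.23,0,-0.1,5,0,0,0,-0.2,0,-0.1,5,0,0,0,0,0,0,5,0,0,0,0,0,0,5])

```text
time_s: 17.1
tcp_pos: [0.4948, -0.001, 0.1243]
eef_rot: [-180.0, -25.0, -84.0]
contact_force: [0.1, -0.5, -2.2]
gripper_width: 0.0563
```

```bash
python3 base.py|head -1; python3 -c "
from d import *
to(r.get_state()['tcp_pos']+[-.000105,.000994,0])"
```

```text
G [0.4939 0.0068 0.1415] F [-0.1  0.7 -0.8]
t 17.15 tcp [ 0.4948 -0.0011  0.1243] rot [180. -25. -84.] q [ 38.  12. -41.  26. -54. -51.] F [-0.1  0.7 -0.8] w 0.05613537770806667
tool shift cm [-0.09  0.   -0.04] tz [ 0.044 -0.42  -0.906]
```

carry_out(motion=[0,0,0,-0.09,0,-0.04,5,0,0,0,-0.09,0,-0.04,5,0,0,0,0,0,0,5,0,0,0,0,0,0,5])

```text
time_s: 17.48
tcp_pos: [0.4946, 0.0008, 0.1243]
eef_rot: [180.0, -25.0, -84.0]
contact_force: [0.8, -0.5, -2.3]
gripper_width: 0.0567
```

carry_out(motion=[0,0,0,-0.09,0,-0.04,5,0,0,0,0,0,0,5,0,0,0,0,0,0,5])

```text
time_s: 17.73
tcp_pos: [0.4945, 0.0018, 0.1243]
eef_rot: [180.0, -25.0, -84.0]
contact_force: [-0.8, -0.0, -0.5]
gripper_width: 0.0568
```

```bash
python3 base.py|head -1; cat > tops.py <<'E'
from d import *
from h import *
# green can top/ white can visible? small crops of both views
c=r.capture("side");t=r.capture("top")
a=cv2.resize(c["pixels"][170:310,170:340],None,fx=3,fy=3,interpolation=cv2.INTER_CUBIC); b=cv2.resize(t["pixels"][130:240,310:480],None,fx=1.6,fy=1.6)
p=lambda m:np.pad(m,((0,0),(0,510-m.shape[1]),(0,0)))
cv2.imwrite("pics/tops.png",np.vstack([a,p(b)])[:600,:,::-1])
E
python3 tops.py
```

```text
G [0.4936 0.0097 0.1415] F [-0.3  1.  -1.2]
```

View pics/tops.png

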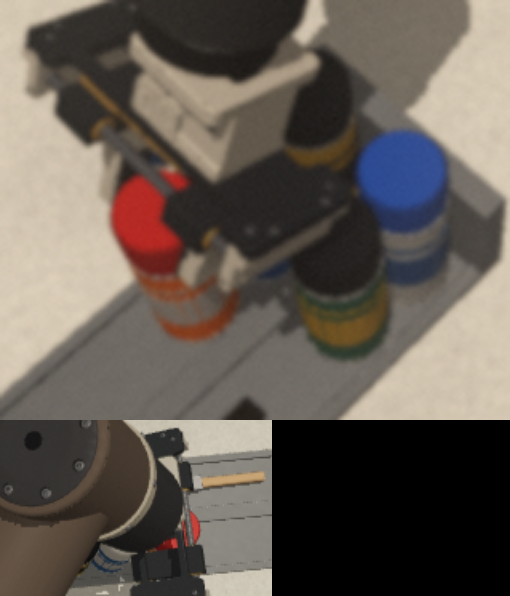

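carry_out(motion=[0,0,0,-0.09,0,-0.04,5,0,0,0,0,0,0,5,0,0,0,0,0,0,5])

```text
time_s: 18.13
tcp_pos: [0.4944, 0.0028, 0.1243]
eef_rot: [-180.0, -25.0, -84.0]
contact_force: [-0.1, -0.2, -1.7]
gripper_width: 0.0563
```

carry_out(motion=[0,0,0,-0.09,0,-0.04,5,0,0,0,0,0,0,5,0,0,0,0,0,0,5])

```text
time_s: 18.38
tcp_pos: [0.4943, 0.0038, 0.1242]
eef_rot: [-180.0, -25.0, -84.0]
contact_force: [-1.1, -1.0, -1.4]
gripper_width: 0.0565
```

carry_out(motion=[0,0,0,-0.09,0,-0.04,5,0,0,0,0,0,0,5,0,0,0,0,0,0,5])

```text
time_s: 18.63
tcp_pos: [0.4942, 0.0047, 0.1242]
eef_rot: [180.0, -25.0, -84.0]
contact_force: [0.5, -0.1, -2.1]
gripper_width: 0.0563
```

```bash
cat > avg.py <<'E'
from d import *
F=[];M=[]
for i in range(6): r.capture("top"); s=r.get_state(); F.append(s["contact_force"]);M.append(s["moment"])
print("F",np.mean(F,0).round(2),"M",np.mean(M,0).round(3),"G",s["tcp_pos"].round(4),s["time_s"])
E
python3 avg.py
```

```text
F [ 0.18  0.04 -1.77] M [1.725 0.129 0.005] G [0.4942 0.0047 0.1242] 18.9333
```

carry_out(motion=[0,0,0,-0.09,0,-0.04,5,0,0,0,0,0,0,5])

```text
time_s: 19.1
tcp_pos: [0.4941, 0.0058, 0.1242]
eef_rot: [-180.0, -25.0, -84.0]
contact_force: [0.4, -0.1, -1.7]
gripper_width: 0.0566
```

```bash
python3 avg.py
```

```text
F [ 0.19  0.1  -1.43] M [ 1.733  0.146 -0.008] G [0.4941 0.0056 0.1242] 19.4
```

carry_out(motion=[0,0,0,-0.09,0,-0.04,5,0,0,0,0,0,0,5])

```text
time_s: 19.57
tcp_pos: [0.494, 0.0067, 0.1242]
eef_rot: [-180.0, -25.0, -84.0]
contact_force: [0.1, -0.2, -1.9]
gripper_width: 0.0564
```

```bash
python3 avg.py
```

```text
F [ 0.35 -0.01 -1.81] M [ 1.71   0.135 -0.008] G [0.494  0.0067 0.1242] 19.8667
```

carry_out(motion=[0,0,0,-0.09,0,-0.04,5,0,0,0,0,0,0,5])

```text
time_s: 20.03
tcp_pos: [0.4937, 0.0074, 0.1242]
eef_rot: [180.0, -25.0, -84.0]
contact_force: [0.5, -0.6, -1.3]
gripper_width: 0.0564
```

```bash
python3 avg.py
```

```text
F [ 0.06 -1.63 -1.18] M [ 1.001e+00  6.900e-02 -1.000e-03] G [0.4938 0.0075 0.1242] 20.3333
```

carry_out(motion=[0,0,0,-0.09,0,-0.04,5,0,0,0,0,0,0,5])

```text
time_s: 20.5
tcp_pos: [0.4936, 0.0084, 0.1242]
eef_rot: [180.0, -25.0, -84.0]
contact_force: [0.4, -3.3, 0.5]
gripper_width: 0.0563
```

```bash
python3 avg.py
```

```text
F [ 0.2  -3.22 -0.25] M [ 0.287  0.064 -0.003] G [0.4937 0.0084 0.1242] 20.8
```

carry_out(motion=[0,0,0,-0.09,0,-0.04,5,0,0,0,0,0,0,5])

```text
time_s: 20.97
tcp_pos: [0.4935, 0.0092, 0.1242]
eef_rot: [180.0, -25.0, -84.0]
contact_force: [1.4, -5.1, 1.5]
gripper_width: 0.056
```

```bash
python3 avg.py
```

```text
F [ 0.56 -5.07  0.67] M [-0.438 -0.125  0.025] G [0.4935 0.0092 0.1242] 21.2667
```

Contact with the next can is confirmed: Fy grows steadily from G y of about 0.015, and the large moment suggests it is low down. I'll ease back 1 mm, lower to the floor, then release slowly.

carry_out(motion=[0,0,0,0.11,0,0.05,5,0,0,0,-0.03,0,0.07,5,0,0,0,0,0,0,5,0,0,0,0,0,0,5])

```text
time_s: 21.6
tcp_pos: [0.494, 0.0087, 0.1234]
eef_rot: [-180.0, -25.0, -84.0]
contact_force: [0.4, -1.8, -1.2]
gripper_width: 0.0563
```

```bash
python3 avg.py; python3 base.py
```

```text
F [ 0.91 -0.97 -1.33] M [ 1.277 -0.159  0.08 ] G [0.494  0.0087 0.1234] 21.9
G [0.4931 0.0166 0.1406] F [-0.4 -0.8 -1.3]
orange comps [([218, 257, 27, 12, 155], [229.2, 262.9]), ([226, 265, 26, 17, 149], [240.2, 275.3])]
45 meas 370.2 pred z3,6,9,12 [np.float64(371.3), np.float64(370.8), np.float64(370.3), np.float64(369.8)]
60 meas 363.4 pred z3,6,9,12 [np.float64(364.3), np.float64(363.8), np.float64(363.2), np.float64(362.6)]
75 meas 333.2 pred z3,6,9,12 [np.float64(333.6), np.float64(333.0), np.float64(332.4), np.float64(331.9)]
90 meas 281.4 pred z3,6,9,12 [np.float64(281.1), np.float64(280.6), np.float64(280.1), np.float64(279.6)]
105 meas 210.6 pred z3,6,9,12 [np.float64(210.5), np.float64(210.1), np.float64(209.7), np.float64(209.2)]
120 meas 126.9 pred z3,6,9,12 [np.float64(126.5), np.float64(126.2), np.float64(125.9), np.float64(125.6)]
135 meas 35.0 pred z3,6,9,12 [np.float64(34.7), np.float64(34.6), np.float64(34.4), np.float64(34.2)]
```

carry_out(motion=[0,0,0,-0.02,0,0.05,5,0,0,0,0,0,0,5,0,0,0,0,0,0,5])

```text
time_s: 22.2
tcp_pos: [0.4941, 0.0085, 0.1234]
eef_rot: [-180.0, -25.0, -84.0]
contact_force: [-1.8, 1.5, 4.8]
gripper_width: 0.0564
```

carry_out(motion=[0,0,0,-0.02,0,0.05,5,0,0,0,0,0,0,5,0,0,0,0,0,0,5])

```text
time_s: 22.45
tcp_pos: [0.4941, 0.0084, 0.1233]
eef_rot: [-179.9, -25.0, -84.0]
contact_force: [-4.0, 0.8, 10.3]
gripper_width: 0.0562
```

```bash
python3 avg.py
```

```text
F [-3.55  2.1  10.41] M [ 0.418  1.547 -0.63 ] G [0.4942 0.0084 0.1234] 22.75
```

carry_out(motion=[0,0,0,0.02,0,-0.05,5,0,0,0,0,0,0,5,0,0,0,0,0,0,5.7,0,0,0,0,0,0,5.8,0,0,0,0,0,0,5.9,0,0,0,0,0,0,6,0,0,0,0,0,0,6.2,0,0,0,0,0,0,6.5,0,0,0,0,0,0,6.8,0,0,0,0,0,0,7,0,0,0,0,0,0,7,0,0,0,0,0,0,7])

```text
time_s: 23.75
tcp_pos: [0.4938, 0.0083, 0.1228]
eef_rot: [180.0, -25.0, -84.0]
contact_force: [0.1, -0.7, -0.8]
gripper_width: 0.0698
```

```bash
python3 avg.py; python3 base.py
```

```text
F [ 0.29  0.18 -0.28] M [ 1.484  0.102 -0.017] G [0.4938 0.0083 0.1228] 24.05
G [0.493  0.0163 0.1401] F [ 0.2 -0.7 -0.2]
orange comps [([217, 255, 21, 14, 136], [227.4, 262.7]), ([226, 265, 26, 17, 150], [240.3, 275.2])]
45 meas 370.2 pred z3,6,9,12 [np.float64(371.2), np.float64(370.7), np.float64(370.2), np.float64(369.7)]
60 meas 363.4 pred z3,6,9,12 [np.float64(364.3), np.float64(363.7), np.float64(363.1), np.float64(362.6)]
75 meas 333.2 pred z3,6,9,12 [np.float64(333.5), np.float64(333.0), np.float64(332.4), np.float64(331.9)]
90 meas 281.4 pred z3,6,9,12 [np.float64(281.2), np.float64(280.6), np.float64(280.1), np.float64(279.6)]
105 meas 210.6 pred z3,6,9,12 [np.float64(210.6), np.float64(210.2), np.float64(209.7), np.float64(209.3)]
120 meas 126.9 pred z3,6,9,12 [np.float64(126.6), np.float64(126.3), np.float64(126.0), np.float64(125.7)]
135 meas 35.0 pred z3,6,9,12 [np.float64(34.9), np.float64(34.7), np.float64(34.5), np.float64(34.3)]
```

Released; the orange outline hasn't moved. Retreating straight up.

carry_out(motion=[0,0,0,0.21,0,-0.45,7,0,0,0,0.21,0,-0.45,7,0,0,0,0.42,0,-0.91,7,0,0,0,0.42,0,-0.91,7,0,0,0,0.42,0,-0.91,7,0,0,0,0.42,0,-0.91,7,0,0,0,0.42,0,-0.91,7,0,0,0,0.84,0,-1.82,7,0,0,0,0.84,0,-1.82,7,0,0,0,0.84,0,-1.82,7,0,0,0,0.84,0,-1.82,7,0,0,0,0.84,0,-1.82,7,0,0,0,0.84,0,-1.82,7,0,0,0,0.42,0,-0.91,7])

```text
time_s: 25.27
tcp_pos: [0.4942, 0.0093, 0.3162]
eef_rot: [-179.8, -24.9, -84.1]
contact_force: [0.8, 0.2, 0.3]
gripper_width: 0.0697
```

carry_out(motion=[0,0,0,-3,0,-1.4,7,0,0,0,-3,0,-1.4,7,0,0,0,-3,0,-1.4,7,0,0,0,-3,0,-1.4,7,0,0,0,-3,0,-1.4,7,0,0,0,-3,0,-1.4,7,0,0,0,-3,0,-1.4,7,0,0,0,-3,0,-1.4,7,0,0,0,-3,0,-1.4,7,0,0,0,-3,0,-1.4,7,0,0,0,-3,0,-1.4,7,0,0,0,-3,0,-1.4,7,0,0,0,0,0,0,7])

```text
time_s: 26.35
tcp_pos: [0.4513, 0.4088, 0.3113]
eef_rot: [179.9, -25.1, -83.8]
contact_force: [-0.2, -1.3, -1.1]
gripper_width: 0.0699
```

```bash
python3 - <<'E'
from d import *
from h import *
to([0.5,0,.3])
c=r.capture("side");t=r.capture("top")
a=cv2.resize(c["pixels"][150:390,130:350],None,fx=1.8,fy=1.8)[:, :400]; b=cv2.resize(t["pixels"][135:245,315:515],None,fx=2,fy=2)
cv2.imwrite("pics/fin.png",np.hstack([np.pad(a,((0,max(0,b.shape[0]-a.shape[0])),(0,0),(0,0))),np.pad(b,((0,a.shape[0]-b.shape[0]),(0,0),(0,0)))])[:,:,::-1])
E
```

```text
t 26.35 tcp [0.4513 0.4088 0.3113] rot [179.9 -25.1 -83.8] q [ 68.  23.   6.  12. -95. -63.] F [-0.2 -1.3 -1.1] w 0.06993706933659835
tool shift cm [36.81 -0.44 18.47] tz [ 0.045 -0.422 -0.906]
```

View pics/fin.png

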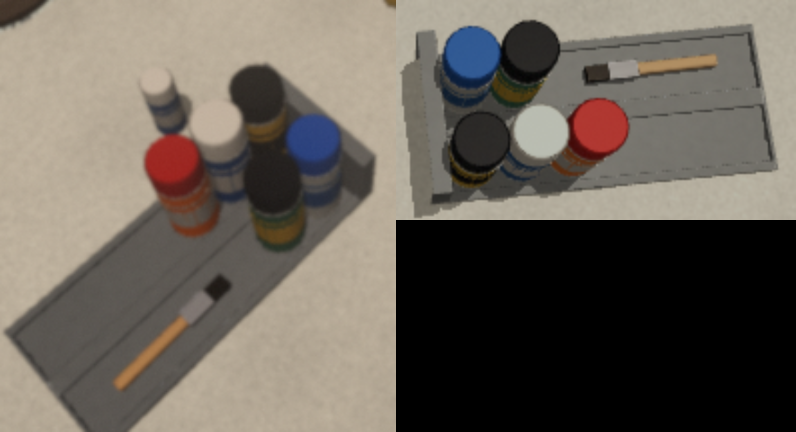

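```bash
python3 - <<'E'
from d import *
from h import *
c=r.capture("top"); h=cv2.cvtColor(c["pixels"],cv2.COLOR_RGB2HSV)
red=cv2.inRange(h,(0,170,150),(5,255,255))|cv2.inRange(h,(174,170,150),(180,255,255))
wh=cv2.inRange(h,(0,0,185),(180,45,255)); bl=cv2.inRange(h,(0,0,0),(180,255,55))
def one(n,m,roi):
    z=np.zeros_like(m); x,y,w,k=roi; z[y:y+k,x:x+w]=m[y:y+k,x:x+w]
    cs,_=cv2.findContours(z,0,1); k=max(cs,key=cv2.contourArea); (u,v),q=cv2.minEnclosingCircle(k); X=ray(c,(u,v),.153); print(n,(round(u,1),round(v,1)),round(q,1),(X*1000).round(1)); return X
R=one("red",red,(395,175,45,50)); W=one("white",wh,(368,180,36,36)); K=one("yellowcan",bl,(338,185,38,38))
print("red-white mm",np.linalg.norm(R-W)*1000,"white-black",np.linalg.norm(W-K)*1000)
E
```

```text
red (416.9, 197.1) 13.4 [493.8  13.7 153. ]
white (387.2, 199.9) 12.9 [487.9  70.3 153. ]
yellowcan (357.6, 209.3) 19.5 [469.1 126.8 153. ]
red-white mm 56.92195666313168 white-black 59.53997927833817
```

```bash
python3 -c "
from plant import r
print(r.close_job())"
```

```text
the job is handed in; nothing more can be done
None
```

The orange can is standing upright again in its own lane, against the next can (the one with the white cap), and the job is handed in at about 26.5 s. I gripped it by the cap, turned it 90° in the air, and lowered it until the wrist force showed the lane floor. Closing up the row was done 1 mm at a time until the force showed contact; then I released it and backed away.

**Last checks**
- **Row:** the orange and next-can cap centres measure 56.9 mm apart, which for 57 mm cans means touching.
- **Standing:** the last pictures show the orange can upright and the other four cans still standing. The brush is where it was, and nothing was touching the gripper.

**What did not agree**
- **Next can's position:** contact came about 3 mm further along the lane than I had estimated. That can's cap now reads about 2 mm further towards the end panel, so closing up the row may have pushed it 1–2 mm. This is within measuring error, because the first reading was picked by hand.
- **Force while closing up:** it rose to about 5 N, so I eased back about 1 mm before setting the can down.
- **Black-capped can by the end panel:** my final fit there was unreliable because it included shadow (59.5 mm spacing), so I judged that can by eye.

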